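# Put a sample vial in the door rack of a dry cabinet with a roller catch

## Task

Put the sample vial from the bench away in the dry cabinet: pull the cabinet's door wide open through its roller catch, stand the vial upright in the free place of the rack on the inside of the door, and push the door shut again until the catch snaps and it stays shut. Swing the door gently and stop pressing as soon as it is home against its rubber buffer; tip no vial and leave the other things where they stand.

Things in the scene. Friction and masses are not known exactly. Their poses are not given: they have to be found in the camera images.
- dry_cabinet: White desiccator cabinet, fixed, 200 (x) x 190 (y) x 174 mm high. Origin: centre of its underside on the bench; x points from the door side into the cabinet, y left seen from the robot, z up. The door (grey frame, clear window, 198 wide, 16 thick, 10 to 180 mm high) covers the -x side, hinged at its right edge; its free edge swings towards -x, then right.
- door (a joint): Door angle in rad about the hinge line: 0 is shut and caught (home on the buffer); opening grows counter-clockwise seen from above, 1.57 square to the front, 1.9 the stop. Hinge friction 0.06 N m, damped: it stays where it is left. Home is not exact in the cabinet's frame: the catch sits in screw slots, so at 0 the door stands anywhere within 0.05 rad either side of the cabinet's y axis.
- hinge_line (a point): Point on the door's vertical hinge line, 166 mm above the bench, at x = -112, y = -97 mm in the cabinet's frame; its axes are the cabinet's. The door's inner face lies in the plane through this line, the outer face 16 mm in front. At door angle a the door points from here along the cabinet's y axis turned by a (plus up to 0.05 rad either way, see the door).
- pull_nominal (a point): Where the centre of the door's pull is with the door shut, to within 8 mm (fixed to the cabinet, does not move with the door). Pull: level round steel bar 10 mm thick, parallel to the door, 150 mm from the hinge line along it, 50 mm in front of its outer face (66 of its inner), 166 mm above the bench, 64 mm free between its posts. From above one finger fits between bar and door.
- place_nominal (a point): Where the floor centre of the rack's free place is with the door shut, to within 6 mm (fixed to the cabinet). White rack on the door's inner face: floor 92 mm above the bench, 40 mm deep, its middle 23 mm from the inner face, walls 18 mm high. Two places, middles 56 mm (taken by a vial) and 117 mm (free, 59 mm long) from the hinge line along the door. Door top: 88 mm above the floor.
- catch_nominal (a point): Roller catch at the door's top free corner, with the door shut, to within 9 mm (fixed to the cabinet). Two sprung rollers grip the door's ball strike: about 9 N on the pull brings it past them either way; they meet 7 mm before home and draw the door in only over the last 2.5 mm. A rubber buffer (12 N per mm) stops it at home; when shutting it must not take more than 20 N.
- vial_mid (a point): Sample vial to be put away: clear round vial 29 mm in diameter, 61 mm high, yellow cap, about 50 g, standing upright on the bench left of the cabinet. This point is on its axis, 30 mm above its underside; z along its axis.
- rack_vial_mid (a point): A like vial (29 mm in diameter, 61 mm high, yellow cap, pink content) that already stands in the rack's place nearer the hinge, loose; it rides on the door and must stay upright there. Point on its axis, 30 mm above its underside.
- tip_box: Bystander: blue box of pipette tips, 96 x 122 x 93 mm; origin at the centre of its underside.
- amber: Bystander: amber bottle, 60 mm in diameter, 122 mm high; origin at the centre of its underside.
- clear_bottle: Bystander: small clear bottle with a blue cap, 56 mm in diameter, 105 mm high; origin at the centre of its underside.

How it is judged:
By the outcome, as a careful person would: the job done as asked, in the order asked, and still so for the second after the job is handed in, with the robot touching nothing.
It also fails if it takes over 72 s, if anything falls off the work surface, if the arm or the gripper's body presses on something with over 40 N, if the wrist force passes 120 N, or if a joint passes its speed limit or range.

## Robot

A 7-joint arm with a two-finger parallel gripper is mounted at the origin on a cart in front of the work surface, level with it; the furniture and walls round the work are solid. World frame = base frame: x ahead of the robot, y to its left, z up, the work surface at z = 0. Lengths are in m, angles in rad, forces in N, time in s.
With the tool pointing down it reaches from about 0.35 to 0.9 m from the base axis. Payload 19.9 kg.
Tool frame: the origin (TCP) lies between the finger pads; the fingertips stand 19 mm ahead of it and the grasp point (between the pads) is the TCP; z points along the fingers, y is the direction in which the jaws open and shut (so a half turn about z gives the same grasp; the last joint's range is limited). The gripper opens to 94 mm and grips with 3 to 60 N. Pads are 16 mm wide; open, the fingers measure 119 mm over their backs; the gripper's body (75 mm by 177 mm) begins 78 mm behind the grasp point.
Start: joints at [-1.183, 0.417, -0.01, 1.614, 0.005, 1.111, -0.053], TCP at [0.26, 0.568, 0.224] pointing down, gripper open.
Joint ranges: [-2.81, 2.81], [-0.39, 2.02], [-1.27, 1.25], [0.06, 2.57], [-1.19, 4.33], [0.19, 2], [-2.82, 2.82]. Speed limits (rad/s): [1.89, 1.89, 2.39, 2.39, 3.01, 3.01, 3.01].

## Interface

Orientations are given as a 3x3 rotation matrix whose columns are the frame's x, y, z axes.
In Python, from rig import robot gives the robot as it stands. Calls block until the motion is done:
- robot.move_ptp(position, orientation): joint-space move of the TCP to a pose.
- robot.move_linear(position, velocity=0.15, frame=None, threshold=None): straight line of the TCP; frame=None keeps the orientation; velocity is the mean speed in m/s. With threshold (N) it stops when the force on the tool has changed by that much, and returns True; else False.
- robot.goto_joints(angles): joint-space move.
- robot.gripper_to(opening): finger opening in m; the grip force is fixed at half the most; returns when the fingers have stopped.
- robot.pause(seconds).
- robot.ik(position, orientation): joint angles nearest the present ones, or None.
- robot.get_state(): the state.
- robot.grab_frame(name): name is "scene" or "top"; returns the picture (420x560x3 uint8, red, green, blue); there is no depth.
- robot.camera_info(name): a dict with "fx", "fy", "cx", "cy" (pixels), "rvec" (rotation vector, rad) and "tvec" (3), from world to camera coordinates, as OpenCV has them. Camera axes: x right, y down, z forward; pixel columns grow to the right and rows downward; lengths in m; the calibration is good to about 2 mm. A picture is of the moment at which its call begins. camera_info takes no time and is no camera call.
A pose or a line that the arm cannot do raises robot.PlanningError and nothing moves.
- robot.sign_off(): hands the job in, once; it reports no verdict.
The state is a dict: "time": time; "qpos": joint angles; "joint_vel": joint speeds; "effort": joint torques, N m; "ee_pos": TCP position; "tool_rot": TCP orientation; "force": force on the tool from outside, world axes, zero at the start; "moment": the same for the moment, N m; "opening": finger opening in m.
Only numpy, scipy, OpenCV 4.12 (cv2) and the standard library are available. Lean on these libraries where they do the work, as an engineer would, in place of code of your own. Each camera call takes 0.05 s, during which the arm holds its last target.

## Working session

There is one attempt and no reset: what is moved stays moved. The work goes in short steps, each a Python script; the robot and the scene stay as the last script left them, time stands still between calls to the robot, and variables do not carry over. Pictures are saved under pics/ and viewed, and the job is handed in when it is done.

```bash
ls; mkdir -p pics; python3 - <<'E'
from rig import robot
import cv2
for n in ("scene","top"):
    f=robot.grab_frame(n); cv2.imwrite(f"pics/{n}0.png",f[:,:,::-1]); 
    c=robot.camera_info(n); print(n,c)
    R=cv2.Rodrigues(__import__('numpy').array(c['rvec'],float))[0]; print(-R.T@c['tvec'])
s=robot.get_state(); print(s)
E
```

```text
pics
scene {'fx': 491.1181623058441, 'fy': 491.1181623058441, 'cx': 281.07108443365524, 'cy': 204.8243933946889, 'rvec': array([ 2.37852437, -0.58760659,  0.23869156]), 'tvec': array([-0.48429157,  0.3375486 ,  1.12237589])}
[ 0.18957596 -0.63549989  1.08092824]
top {'fx': 382.07201893551235, 'fy': 382.07201893551235, 'cx': 276.4353431536082, 'cy': 210.67492821051604, 'rvec': array([ 2.12712227, -2.11503212,  0.21103235]), 'tvec': array([0.06262264, 0.60139951, 1.23927193])}
[0.35035962 0.07047782 1.33179537]
{'time': 0.1, 'qpos': array([-1.18251757,  0.41791922, -0.01028166,  1.61407497,  0.004723  ,
        1.11070885, -0.05305384]), 'joint_vel': array([ 0.00059157, -0.00310618,  0.00024554, -0.00234337, -0.00078727,
       -0.00057689,  0.00224987]), 'effort': array([ 6.11442101e-04, -8.52585626e+01,  6.39498197e-01, -4.26699007e+01,
       -4.88920603e-02,  1.64796930e-02,  6.07732522e-05]), 'ee_pos': array([0.26031755, 0.56787338, 0.22390126]), 'tool_rot': array([[-9.09034933e-01,  4.16719774e-01, -3.46981356e-04],
       [ 4.16719903e-01,  9.09034355e-01, -1.03111819e-03],
       [-1.14269365e-04, -1.08191649e-03, -9.99999408e-01]]), 'force': array([-0.23495367, -0.10884564, -0.85523793]), 'moment': array([-0.01520075,  0.0265509 , -0.02519101]), 'opening': 0.09428210305052605}
```

View pics/scene0.png

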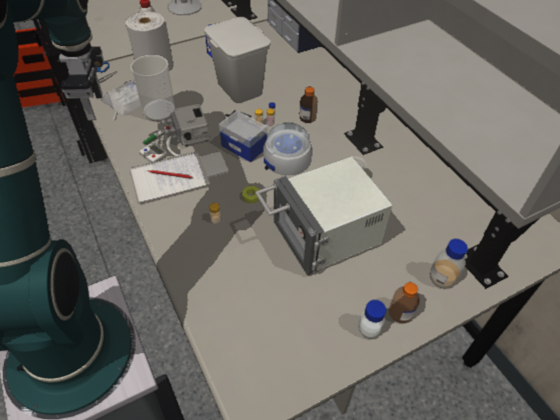

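View pics/top0.png

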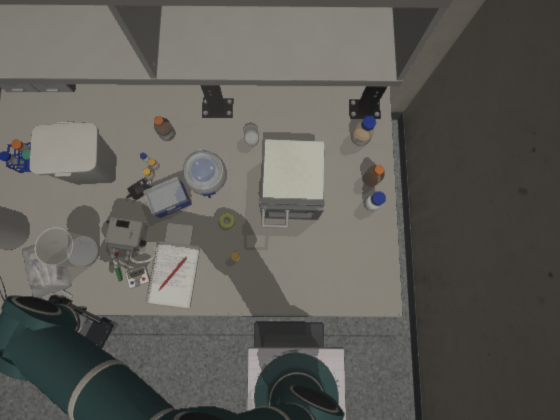

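The scene camera shows the cabinet at about (330,215) with its pull loop at (268,198), and the vial with the yellow cap at (214,211). In the top view the cabinet is at (293,178), the pull at (275,215), and the vial at (235,257). I'll enlarge both.

```bash
python3 - <<'E'
import cv2
a=cv2.imread("pics/scene0.png"); 
cv2.imwrite("pics/s0c.png",cv2.resize(a[150:280,200:400],None,fx=4,fy=4,interpolation=cv2.INTER_CUBIC))
a=cv2.imread("pics/top0.png"); 
cv2.imwrite("pics/t0c.png",cv2.resize(a[130:270,210:340],None,fx=4,fy=4,interpolation=cv2.INTER_CUBIC))
E
```

```text
(no output)
```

View pics/s0c.png

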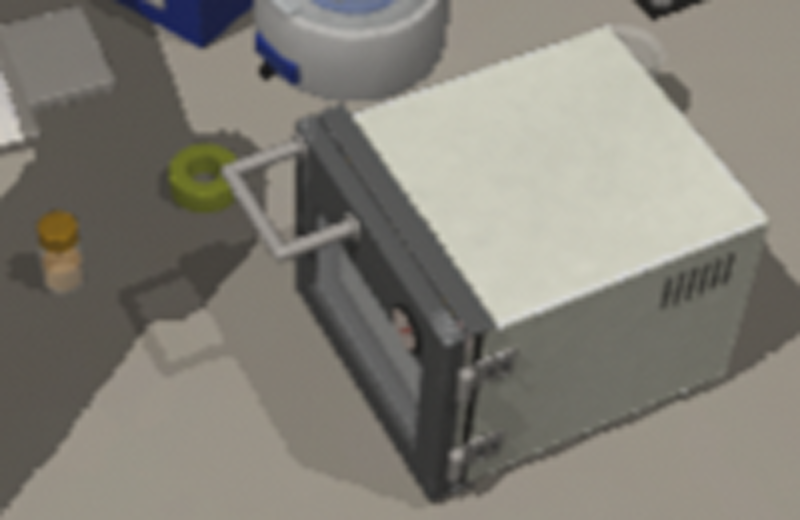

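View pics/t0c.png

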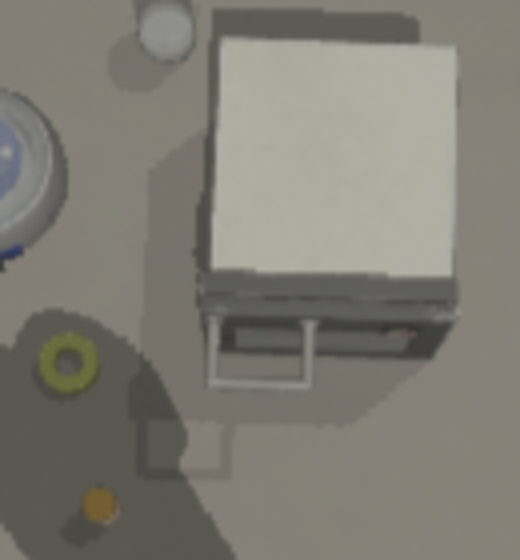

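```bash
cat > h.py <<'E'
import numpy as np, cv2
from rig import robot
def cam(n):
    c=robot.camera_info(n); R=cv2.Rodrigues(np.array(c['rvec'],float))[0]; t=np.array(c['tvec'],float)
    K=np.array([[c['fx'],0,c['cx']],[0,c['fy'],c['cy']],[0,0,1]]); return K,R,t
def atz(n,u,v,z):
    K,R,t=cam(n); C=-R.T@t; d=R.T@np.linalg.inv(K)@[u,v,1]; return C+d*(z-C[2])/d[2]
def tri(a,b):
    A=[];
    P=[]
    for n,p in(("scene",a),("top",b)):
        K,R,t=cam(n); P.append(K@np.c_[R,t])
    X=cv2.triangulatePoints(P[0],P[1],np.array(a,float),np.array(b,float)); return (X[:3]/X[3]).ravel()
def proj(n,p):
    K,R,t=cam(n); q=K@(R@np.array(p,float)+t); return q[:2]/q[2]
def S(u,v): return (200+u/4,150+v/4)
def T(u,v): return (210+u/4,130+v/4)
def snap(n,name,box=None,f=1):
    im=robot.grab_frame(n)[:,:,::-1]
    if box: x0,y0,x1,y1=box; im=im[y0:y1,x0:x1]
    if f!=1: im=cv2.resize(im,None,fx=f,fy=f,interpolation=cv2.INTER_CUBIC)
    cv2.imwrite(f"pics/{name}.png",im)
E
python3 - <<'E'
from h import *
np.set_printoptions(precision=4,suppress=True)
print("barL",tri(S(230,170),T(212,384)),atz("top",*T(212,384),.166),atz("scene",*S(230,170),.166))
print("barR",tri(S(282,253),T(309,384)),atz("top",*T(309,384),.166),atz("scene",*S(282,253),.166))
print("vialcap",tri(S(58,221),T(100,503)),atz("top",*T(100,503),.061),atz("scene",*S(58,221),.061), 'bot',atz("scene",*S(64,286),0))
for nm,p in dict(FL=(212,270),BL=(220,38),BR=(456,46),FR=(452,275)).items(): print(nm,atz("top",*T(*p),.174))
for nm,p in dict(BL=(608,28),BR=(765,222),FR=(500,327),FL=(355,115)).items(): print(nm,atz("scene",*S(*p),.174))
for nm,p in dict(doorL=(200,300),doorR=(458,316),cL=(203,270),cR=(452,275)).items(): print(nm,atz("top",*T(*p),.18))
for nm,p in dict(doorL=(300,125),doorR=(445,325)).items(): print(nm,atz("scene",*S(*p),.18))
E
```

```text
barL [0.5342 0.1067 0.1683] [0.5314 0.1076 0.166 ] [0.537  0.1083 0.166 ]
barR [0.5332 0.0324 0.168 ] [0.5319 0.0328 0.166 ] [0.5351 0.0337 0.166 ]
vialcap [0.4496 0.2014 0.0663] [0.4476 0.2025 0.061 ] [0.4524 0.2054 0.061 ] bot [0.4483 0.1986 0.    ]
FL [0.6198 0.1084 0.174 ]
BL [0.8106 0.1043 0.174 ]
BR [ 0.8052 -0.0848  0.174 ]
FR [ 0.617  -0.0781  0.174 ]
BL [0.813  0.1004 0.174 ]
BR [ 0.8045 -0.0854  0.174 ]
FR [ 0.619  -0.0797  0.174 ]
FL [0.6254 0.1075 0.174 ]
doorL [0.5946 0.1172 0.18  ]
doorR [ 0.5833 -0.0814  0.18  ]
cL [0.6183 0.1152 0.18  ]
cR [ 0.6156 -0.0774  0.18  ]
doorL [0.5876 0.1108 0.18  ]
doorR [ 0.5886 -0.0675  0.18  ]
```

```bash
cat >> h.py <<'E'
H=np.array([0.5938,-0.0822]); PHI=-0.032; BZ=0.166
def Rz(yaw):  # tool down, y (jaw) axis at yaw
    y=np.array([np.cos(yaw),np.sin(yaw),0]); z=np.array([0,0,-1.]); return np.c_[np.cross(y,z),y,z]
def onbar(a,off=0.0):
    "bar centre at door angle a (off: along outward normal), tool jaw normal to the bar"
    p=PHI+a; d=np.array([-np.sin(p),np.cos(p)]); n=np.array([-np.cos(p),-np.sin(p)])
    return H+.150*d+(.066+off)*n, p
def place(a,s=.117,w=.023):
    p=PHI+a; d=np.array([-np.sin(p),np.cos(p)]); n=np.array([-np.cos(p),-np.sin(p)])
    return H+s*d-w*n, p
E
python3 - <<'E'
from h import *
np.set_printoptions(precision=3,suppress=True)
for flip in (0,np.pi):
  for a in np.linspace(0,1.7,6):
    b,p=onbar(a); print(flip>0,b,robot.ik([*b,BZ],Rz(p+flip)))
for z in (.042,.2):
  for yaw in (0,np.pi): print('vial',robot.ik([.4496,.2025,z],Rz(yaw)))
b,p=place(1.62)
print('pl',b,robot.ik([*b,.134],Rz(p-np.pi/2)),robot.ik([*b,.134],Rz(p+np.pi/2)))
E
```

```text
False [0.533 0.07 ] [-0.622  0.364  0.532  1.905 -0.227  0.932 -0.014]
False [0.485 0.041] [-0.581  0.266  0.503  2.021 -0.163  0.893  0.317]
False [ 0.451 -0.002] [-0.543  0.197  0.535  2.104 -0.131  0.872  0.716]
False [ 0.432 -0.055] [-0.518  0.174  0.632  2.139 -0.135  0.866  1.182]
False [ 0.432 -0.11 ] [-0.464  0.209  0.723  2.118 -0.18   0.874  1.692]
False [ 0.451 -0.162] [-0.369  0.291  0.759  2.045 -0.255  0.899  2.198]
True [0.533 0.07 ] [ 0.643  0.557 -1.083  1.865  0.562  1.067  2.445]
True [0.485 0.041] [-1.029  0.428  1.09   2.032 -0.467  0.956 -2.529]
True [ 0.451 -0.002] [-0.995  0.323  1.094  2.114 -0.365  0.909 -2.185]
True [ 0.432 -0.055] [-0.898  0.275  1.095  2.147 -0.316  0.891 -1.77 ]
True [ 0.432 -0.11 ] [-0.656  0.259  0.957  2.122 -0.273  0.887 -1.353]
True [ 0.451 -0.162] [-0.545  0.361  0.993  2.049 -0.379  0.925 -0.821]
vial [-0.776  0.478  0.35   2.08  -0.273  0.627 -0.24 ]
vial [-0.303  0.464 -0.218  2.064  0.165  0.63   2.509]
vial [-0.83   0.218  0.393  1.972 -0.101  0.97  -0.388]
vial [-0.395  0.212 -0.102  1.958  0.026  0.972  2.632]
pl [ 0.476 -0.061] [-0.505  0.335  0.671  2.067 -0.281  0.828  0.348] [-0.808  0.49   1.089  2.074 -0.559  0.906 -2.528]
```

```bash
python3 - <<'E'
from h import *
np.set_printoptions(precision=4,suppress=True)
b,p=onbar(0)
robot.move_ptp([*b,.25],Rz(p))
robot.gripper_to(.030)
snap("scene","s1",(200,80,400,280),4); snap("top","t1",(200,120,350,280),4)
s=robot.get_state(); print(s['time'],s['ee_pos'],s['force'],s['opening'])
E
```

```text
3.3167 [0.5326 0.0698 0.25  ] [ 0.2071  0.3156 -0.7533] 0.03022857824279473
```

View pics/s1.png

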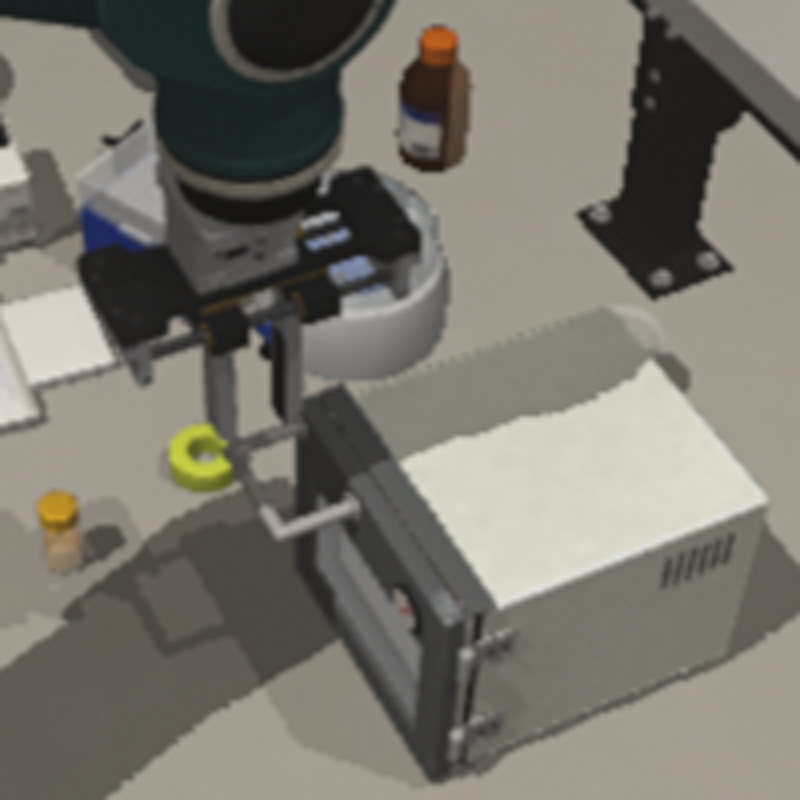

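View pics/t1.png

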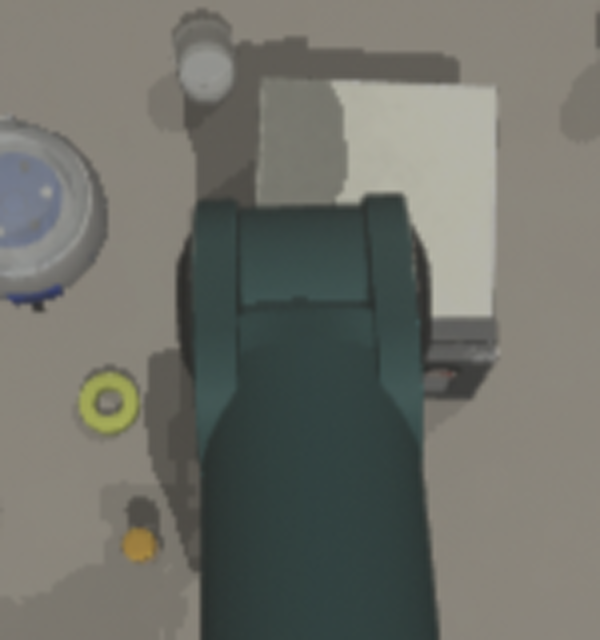

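The scene view shows the two fingers (crop 220–290, 400) above the bar, one on each side. I'll descend, then touch the bar with the outer finger to record the home position.

```bash
python3 - <<'E'
from h import *
np.set_printoptions(precision=4,suppress=True)
b,p=onbar(0); n=np.array([-np.cos(p),-np.sin(p)])
print('hit',robot.move_linear([*b,.166],velocity=.08,threshold=6))
robot.gripper_to(.018)
s=robot.get_state(); print(s['time'],s['ee_pos'],s['force'],s['opening'])
q=b-.012*n
print('touch',robot.move_linear([*q,.166],velocity=.01,threshold=2.5))
s=robot.get_state(); print(s['time'],s['ee_pos'],s['force'],s['opening'], (s['ee_pos'][:2]-b)@n)
snap("scene","s2",(200,80,400,280),4)
E
```

```text
hit False
4.9417 [0.5327 0.0698 0.1661] [-0.7488  0.9063  0.4013] 0.01808776956635842
touch True
5.6167 [0.5379 0.0697 0.1656] [-0.4243  0.0278 -0.4171] 0.01802562047656745 -0.0052949781246149985
```

View pics/s2.png

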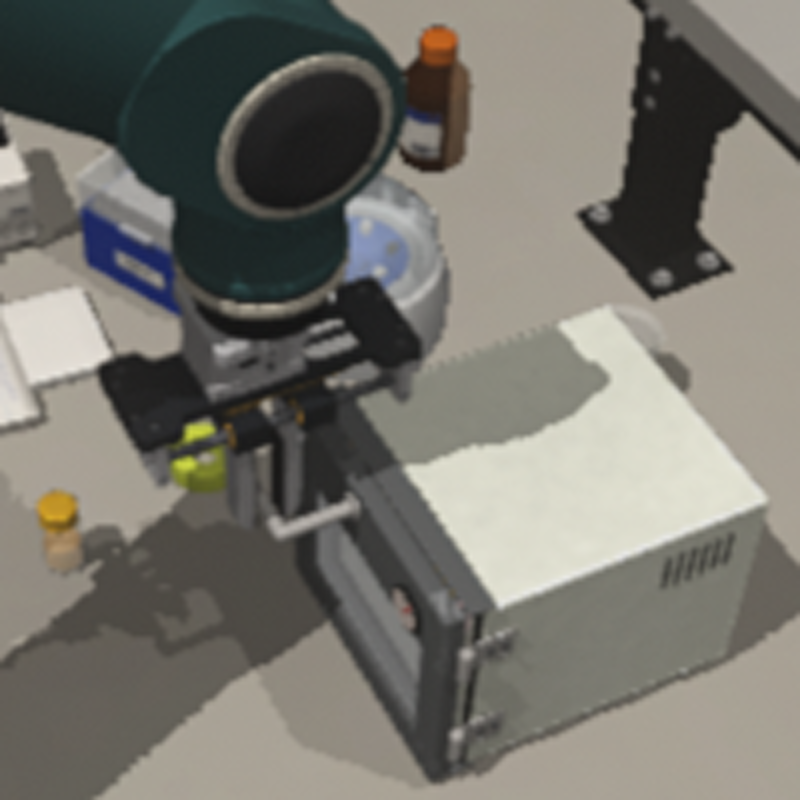

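```bash
python3 - <<'E'
from h import *
np.set_printoptions(precision=4,suppress=True)
b,p=onbar(0); n=np.array([-np.cos(p),-np.sin(p)])
q=b-.010*n
print('touch',robot.move_linear([*q,.166],velocity=.008,threshold=5))
for i in range(3):
    s=robot.get_state(); print(s['time'],s['ee_pos'],s['force'], (s['ee_pos'][:2]-b)@n); robot.pause(.1)
E
```

```text
touch True
5.9917 [0.5381 0.0697 0.1651] [-0.7768 -0.3084  0.6336] -0.005454228765363964
6.0917 [0.538  0.0696 0.165 ] [-0.0836 -0.8697 -0.1111] -0.005377235669583295
6.1917 [0.538  0.0696 0.165 ] [-0.4967 -0.6912  0.2501] -0.005350028441221818
```

```bash
python3 - <<'E'
from h import *
np.set_printoptions(precision=4,suppress=True)
O=-.0013
b,p=onbar(0,O)
robot.move_linear([*b,.166],velocity=.03)
robot.gripper_to(.016)
for a in (.08,.2):
    b,p=onbar(a,O); h=robot.move_linear([*b,.166],velocity=.03,frame=Rz(p),threshold=30)
    s=robot.get_state(); print(a,h,s['time'],s['ee_pos'],s['force'])
    if h: break
snap("scene","s3",(200,80,400,280),4)
E
```

```text
0.08 False 7.425 [0.5219 0.0645 0.1661] [ 0.3013  0.4288 -0.6368]
0.2 False 8.225 [0.5049 0.055  0.166 ] [-0.7702  0.6756 -0.2163]
```

View pics/s3.png

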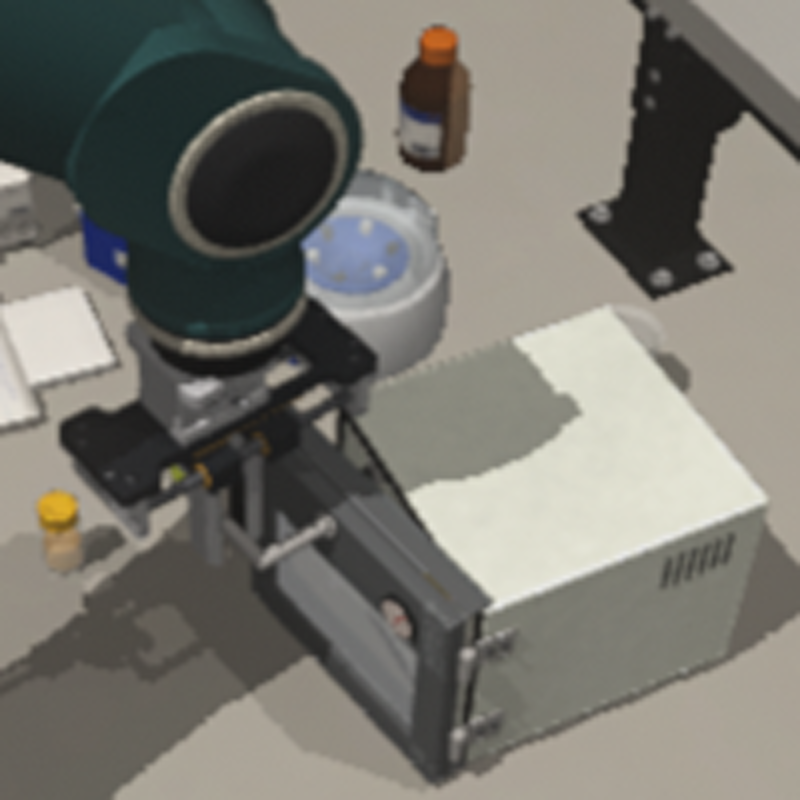

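The door is past the catch and the bar is still between the fingers (crop ~250,555). I'll swing on.

```bash
python3 - <<'E'
from h import *
np.set_printoptions(precision=4,suppress=True)
O=-.0013
for a in np.linspace(.2,1.66,9)[1:]:
    b,p=onbar(a,O); h=robot.move_linear([*b,.166],velocity=.045,frame=Rz(p),threshold=30)
    s=robot.get_state(); print(round(a,2),h,s['time'],s['ee_pos'],s['force'])
    if h: break
robot.gripper_to(.03)
b,p=onbar(1.66,O)
print(robot.move_linear([*b,.27],velocity=.1,threshold=8))
snap("scene","s4",(160,80,360,280),4); snap("top","t4")
E
```

```text
0.38 False 9.0833 [0.4816 0.0366 0.166 ] [ 0.6724 -0.627   0.4024]
0.56 False 9.8917 [0.4619 0.0143 0.166 ] [ 0.0514 -0.5313 -0.1716]
0.75 False 10.7 [ 0.4466 -0.0112  0.166 ] [ 0.0757 -0.4261 -1.2035]
0.93 False 11.5083 [ 0.4362 -0.0391  0.1659] [-0.5988  0.6104  0.0169]
1.11 False 12.3167 [ 0.431  -0.0684  0.1659] [0.2982 0.0344 0.6596]
1.3 False 13.125 [ 0.4312 -0.0982  0.1659] [1.1848 0.1779 0.1389]
1.48 False 13.9333 [ 0.4368 -0.1274  0.1659] [-0.5095  0.1377 -1.1894]
1.66 False 14.7417 [ 0.4476 -0.1552  0.166 ] [-0.736  -0.2484  0.1423]
False
```

View pics/s4.png

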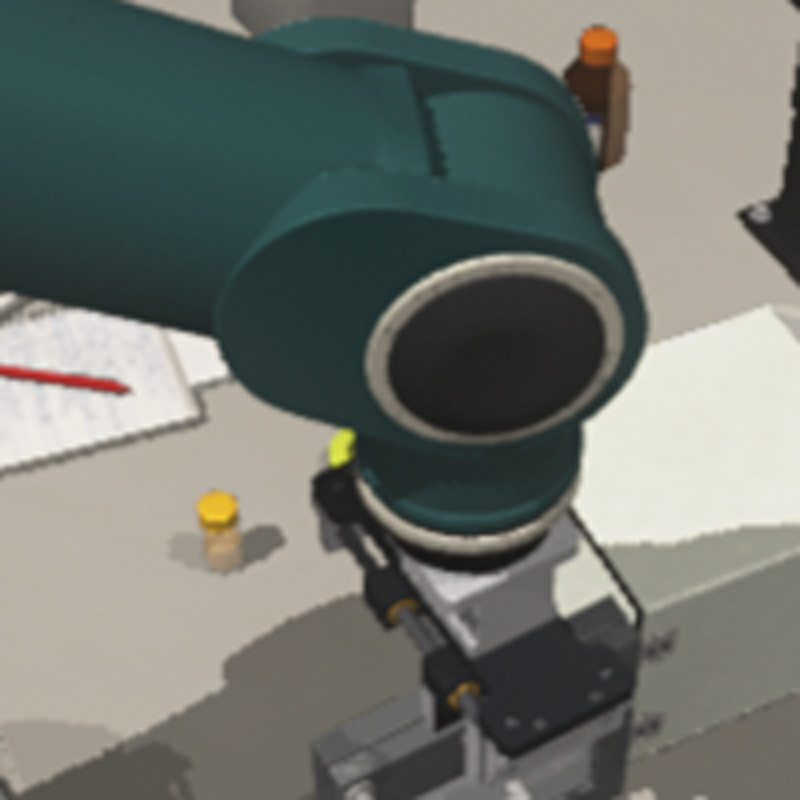

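```bash
python3 - <<'E'
from h import *
np.set_printoptions(precision=4,suppress=True)
robot.move_ptp([.449,.2025,.24],Rz(0.05))
robot.gripper_to(.07)
s=robot.get_state(); print(s['time'],s['ee_pos'],s['opening'])
snap("scene","s5",(180,130,380,280),4); snap("top","t5",(200,150,340,300),4)
E
```

```text
19.3667 [0.449  0.2025 0.24  ] 0.06993736416797125
```

View pics/s5.png

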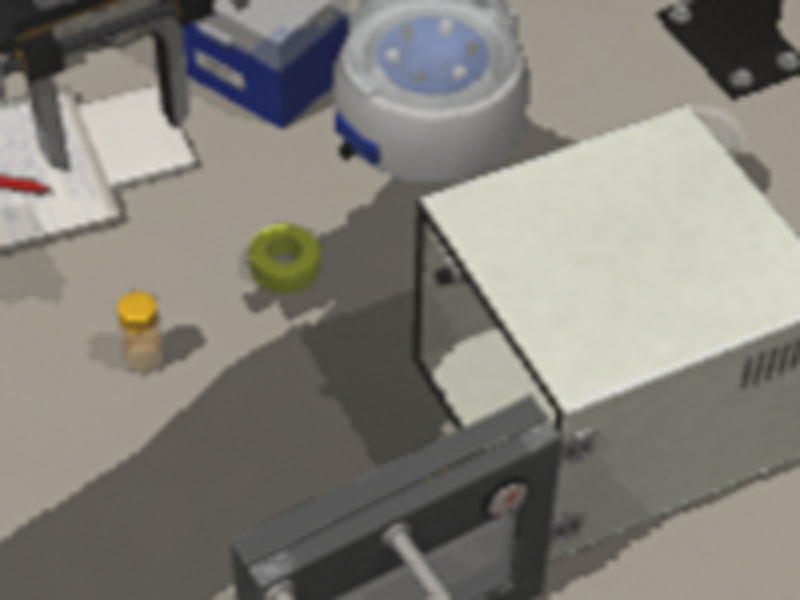

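View pics/t5.png

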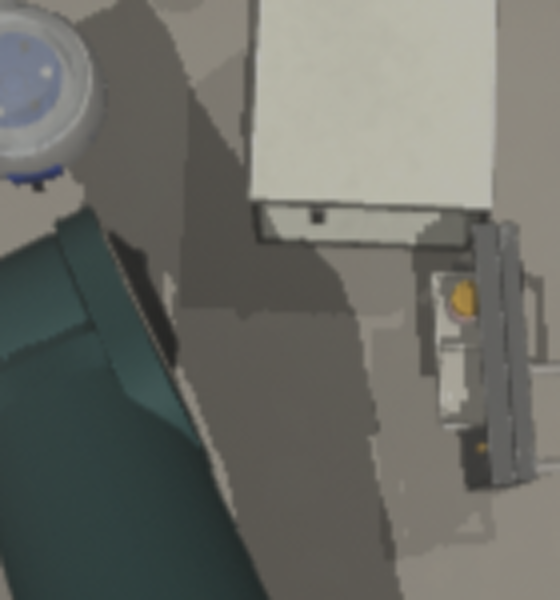

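The top view shows the door wide open at crop (474–534, 225–490), the rack inside it with the seated vial cap at (464,298), and the free place at (437–480, 342–425). Next I compute the place.

```bash
python3 - <<'E'
from h import *
np.set_printoptions(precision=4,suppress=True)
T=lambda u,v:(200+u/4,150+v/4)
A=atz("top",*T(475,232),.18);B=atz("top",*T(494,488),.18)
print('inner edge',A,B,'len',np.linalg.norm(A-B),'phi',np.arctan2(A[0]-B[0],B[1]-A[1]))
A2=atz("top",*T(513,225),.18);B2=atz("top",*T(534,482),.18); print('outer',A2,B2,'phi',np.arctan2(A2[0]-B2[0],B2[1]-A2[1]),np.linalg.norm(A2-B2))
print('rackvial cap',atz("top",*T(464,298),.153))
for n,p in dict(c0=(433,273),mid=(440,343),c1=(443,426)).items(): print(n,atz("top",*T(*p),.11))
print('pred phi',1.66+PHI)
for a in(1.62,1.64,1.66,1.68): print(a,place(a)[0],place(a,.056)[0],place(a,.1465,.043)[0],place(a,.0875,.043)[0], place(a,.198,0)[0])
S=lambda u,v:(180+u/4,130+v/4)
print('scene door free corner', atz("scene",*S(235,545),.18),'hinge corner inner',atz("scene",*S(535,398),.18))
print('vial',atz("scene",*S(138,302),.061),atz("scene",*S(142,368),0))
E
```

```text
inner edge [ 0.5863 -0.0637  0.18  ] [ 0.3917 -0.0748  0.18  ] len 0.19489668437526989 phi 1.6273712351736602
outer [ 0.592  -0.0931  0.18  ] [ 0.3963 -0.1047  0.18  ] phi 1.6298397313795912 0.19602938620101137
rackvial cap [ 0.5392 -0.0574  0.153 ]
c0 [ 0.5665 -0.0372  0.11  ]
mid [ 0.5093 -0.0422  0.11  ]
c1 [ 0.4428 -0.0439  0.11  ]
pred phi 1.628
1.62 [ 0.4764 -0.0612] [ 0.5374 -0.0602] [ 0.4466 -0.0417] [ 0.5056 -0.0407] [ 0.3958 -0.0856]
1.64 [ 0.476  -0.0636] [ 0.537  -0.0613] [ 0.4458 -0.0447] [ 0.5048 -0.0425] [ 0.3959 -0.0896]
1.66 [ 0.4757 -0.0659] [ 0.5366 -0.0624] [ 0.4451 -0.0476] [ 0.504  -0.0443] [ 0.3961 -0.0935]
1.68 [ 0.4754 -0.0683] [ 0.5362 -0.0636] [ 0.4444 -0.0506] [ 0.5032 -0.0461] [ 0.3964 -0.0975]
scene door free corner [ 0.4    -0.0775  0.18  ] hinge corner inner [ 0.5964 -0.0658  0.18  ]
vial [0.452  0.2046 0.061 ] [0.4464 0.1976 0.    ]
```

```bash
python3 - <<'E'
from h import *
im=cv2.imread("pics/t5.png"); im=im[180:520,380:560]; im=cv2.resize(im,None,fx=1.75,fy=1.75,interpolation=cv2.INTER_CUBIC)
def P(p): 
    q=proj("top",p); return tuple(int(round(x)) for x in (((q-[200,150])*4-[380,180])*1.75))
def draw(H2,phi,img):
    d=np.array([-np.sin(phi),np.cos(phi)]); n=np.array([-np.cos(phi),-np.sin(phi)])
    g=lambda s,w,z:P([*(H2+s*d-w*n),z])
    for (s0,s1,w0,w1,z,c) in((.0875,.1465,.003,.043,.11,(0,255,0)),(0,.198,-.016,0,.18,(255,0,0))):
        pts=np.array([g(s0,w0,z),g(s1,w0,z),g(s1,w1,z),g(s0,w1,z)]); cv2.polylines(img,[pts],True,c,1)
    cv2.circle(img,g(.056,.023,.153),3,(0,0,255),-1)
    print((H2+.117*d-.023*n).round(4))
a=im.copy(); draw(H,1.612,a)
b=im.copy(); draw(H+[.001,.003],1.62,b)
cv2.imwrite("pics/ov.png",np.hstack([a,b])); print(a.shape)
E
```

```text
[ 0.476 -0.064]
[ 0.4768 -0.062 ]
(595, 315, 3)
```

View pics/ov.png

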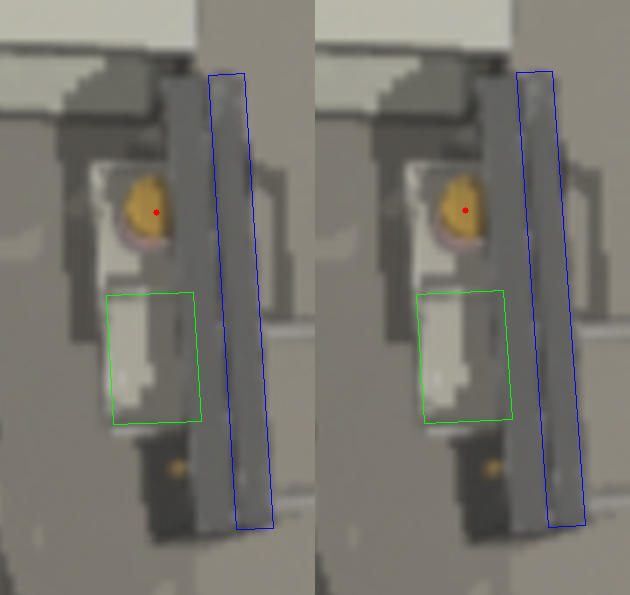

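The overlay fits the image. The place centre is near (0.4764, −0.0632). Now I pick the vial.

```bash
python3 - <<'E'
from h import *
np.set_printoptions(precision=4,suppress=True)
R=Rz(.045)
print(robot.move_linear([.449,.202,.042],velocity=.12,frame=R,threshold=8))
s=robot.get_state(); print(s['time'],s['ee_pos'],s['force'])
robot.gripper_to(.020)
s=robot.get_state(); print(s['time'],s['opening'])
robot.move_linear([.449,.202,.25],velocity=.15)
s=robot.get_state(); print(s['time'],s['opening'],s['force'])
snap("scene","s6",(150,100,300,220),5)
E
```

```text
False
21.2667 [0.4493 0.2022 0.0425] [-0.1362 -0.3923  0.0485]
21.9833 0.028195763678122068
23.5167 0.02899715855430312 [ 0.2492  0.3084 -0.3449]
```

View pics/s6.png

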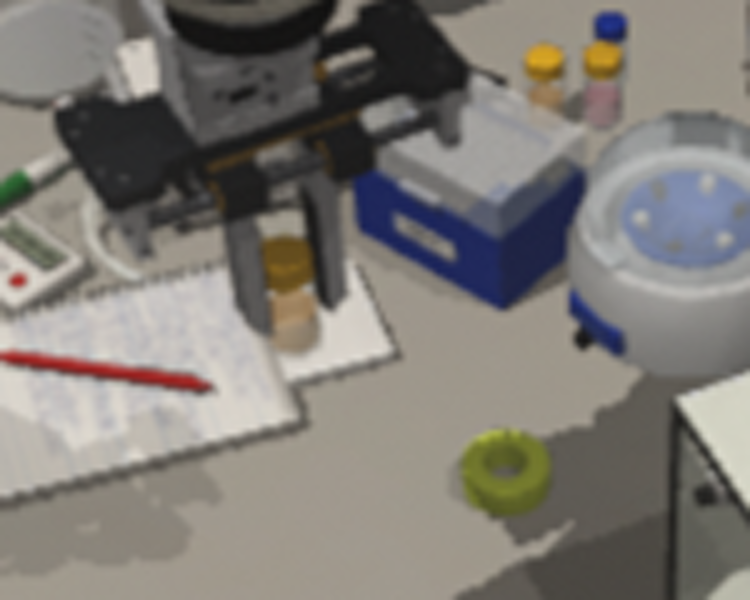

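The vial is held upright between the pads (cap top about crop 287,243). I'll check its offset and then go to the place.

```bash
python3 - <<'E'
from h import *
np.set_printoptions(precision=4,suppress=True)
print(atz("scene",150+287/5,100+243/5,.269), atz("scene",150+294/5,100+340/5,.208))
X=np.array([.4764,-.0632]);R=Rz(.045)
robot.move_linear([*X,.25],velocity=.15,frame=R)
s=robot.get_state(); print(s['time'],s['opening'],s['ee_pos'])
snap("top","t7",(220,180,360,300),5); snap("scene","s7",(180,130,340,290),4)
E
```

```text
[0.4538 0.2063 0.269 ] [0.4498 0.2029 0.208 ]
25.4917 0.02868181906682123 [ 0.4764 -0.0626  0.25  ]
```

View pics/s7.png

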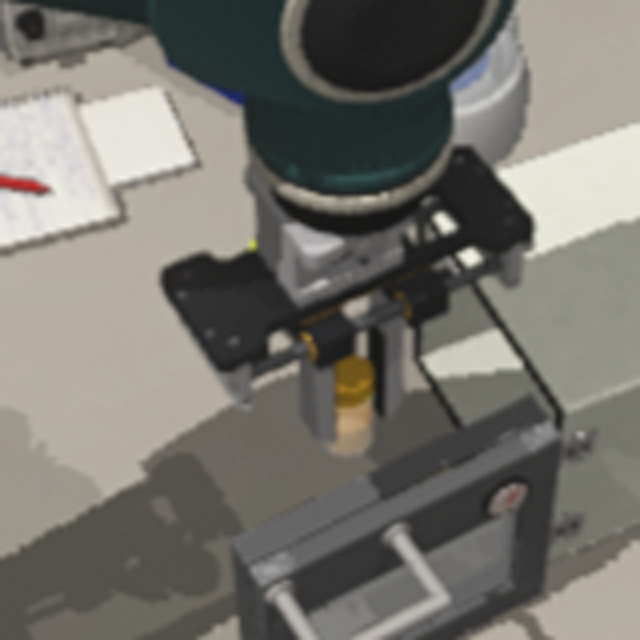

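```bash
python3 - <<'E'
from h import *
np.set_printoptions(precision=4,suppress=True)
X=np.array([.4764,-.0632]);R=Rz(.045)
print(robot.move_linear([*X,.160],velocity=.1,threshold=8))
s=robot.get_state(); print(s['time'],s['opening'],s['ee_pos'],s['force'])
print(robot.move_linear([*X,.132],velocity=.02,threshold=4))
s=robot.get_state(); print(s['time'],s['opening'],s['ee_pos'],s['force'])
snap("top","t8",(220,180,360,300),5); snap("scene","s8",(180,130,340,290),4)
E
```

```text
False
26.6417 0.028337983596459233 [ 0.4767 -0.0633  0.1605] [ 0.2737  0.2781 -0.3465]
True
27.8333 0.028561706351358844 [ 0.4764 -0.0632  0.1339] [-1.9931 -0.5006  8.2416]
```

View pics/s8.png

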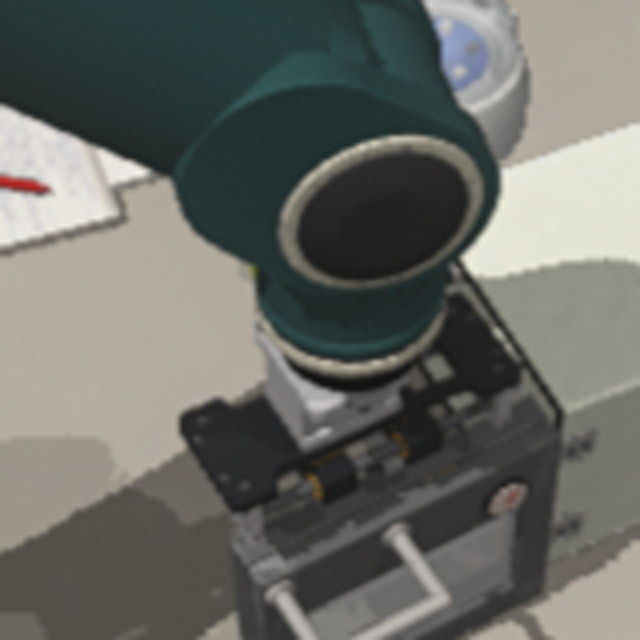

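It touched down at z 0.1339, exactly as expected for the floor. I'll release and lift.

```bash
python3 - <<'E'
from h import *
np.set_printoptions(precision=4,suppress=True)
X=np.array([.4764,-.0632]);R=Rz(.045)
robot.gripper_to(.046)
s=robot.get_state(); print(s['time'],s['opening'],s['ee_pos'],s['force'])
print(robot.move_linear([*X,.27],velocity=.1,threshold=8))
b,p=onbar(1.66,-.0013)
robot.move_ptp([.40,-.25,.27],Rz(p))
robot.gripper_to(.036)
s=robot.get_state(); print(s['time'],s['ee_pos'])
snap("top","t9",(230,180,360,290),6); snap("scene","s9",(200,150,360,290),4)
E
```

```text
28.4333 0.04563002232859521 [ 0.4759 -0.0632  0.1334] [-0.3916  0.7305  0.3353]
False
32.175 [ 0.4  -0.25  0.27]
```

View pics/s9.png

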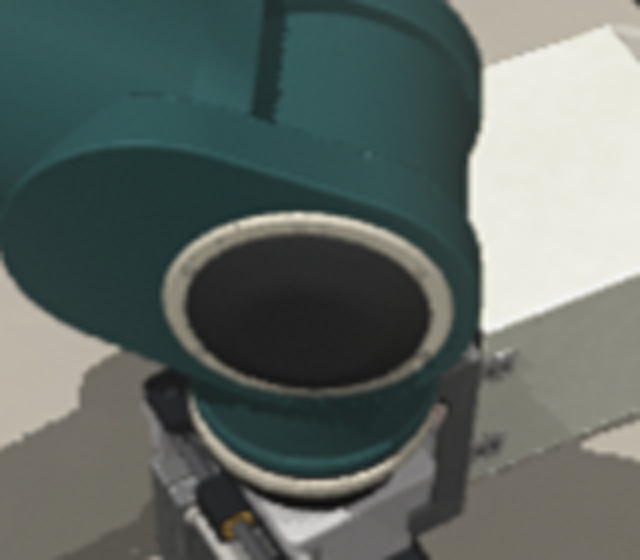

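View pics/t9.png

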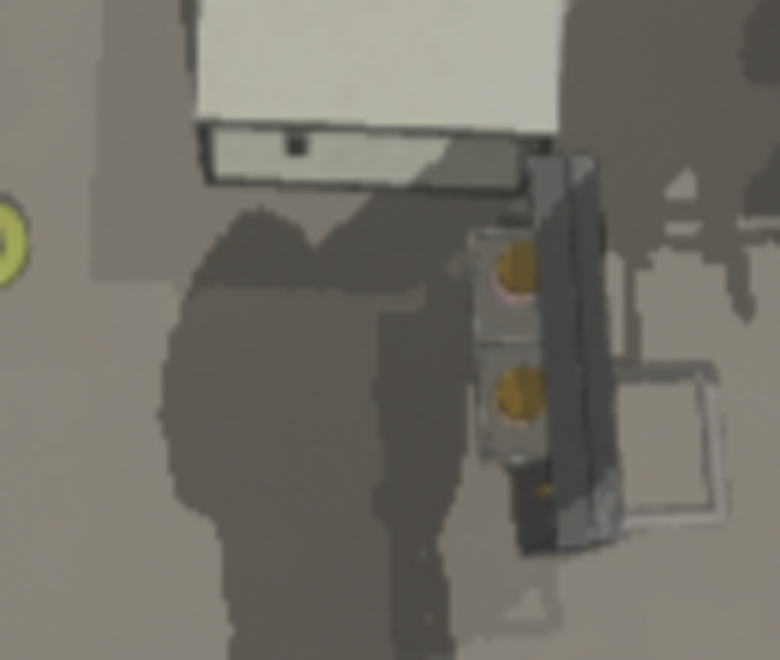

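Both vials stand upright side by side in the rack (caps at crop 518,267 and 520,392). The bar runs from (708,372) to (719,518). I'll re-measure it for the straddle.

```bash
python3 - <<'E'
from h import *
np.set_printoptions(precision=4,suppress=True)
T=lambda u,v:(230+u/6,180+v/6)
A=atz("top",*T(709,370),.166);B=atz("top",*T(719,518),.166);print(A,B,(A+B)/2)
for a in (1.62,1.64,1.66): print(a,onbar(a,-.0013))
b,p=onbar(1.645,-.0013)
robot.move_ptp([*b,.26],Rz(p))
print(robot.move_linear([*b,.166],velocity=.08,threshold=6))
s=robot.get_state(); print(s['time'],s['ee_pos'],s['force'])
snap("scene","s10",(180,130,380,280),4)
E
```

```text
[ 0.4845 -0.1538  0.166 ] [ 0.4096 -0.1566  0.166 ] [ 0.447  -0.1552  0.166 ]
1.62 (array([ 0.4449, -0.1495]), 1.588)
1.64 (array([ 0.4463, -0.1524]), 1.6079999999999999)
1.66 (array([ 0.4477, -0.1554]), 1.628)
False
34.1083 [ 0.4469 -0.1532  0.1664] [-0.0947 -0.2094 -0.0422]
```

View pics/s10.png

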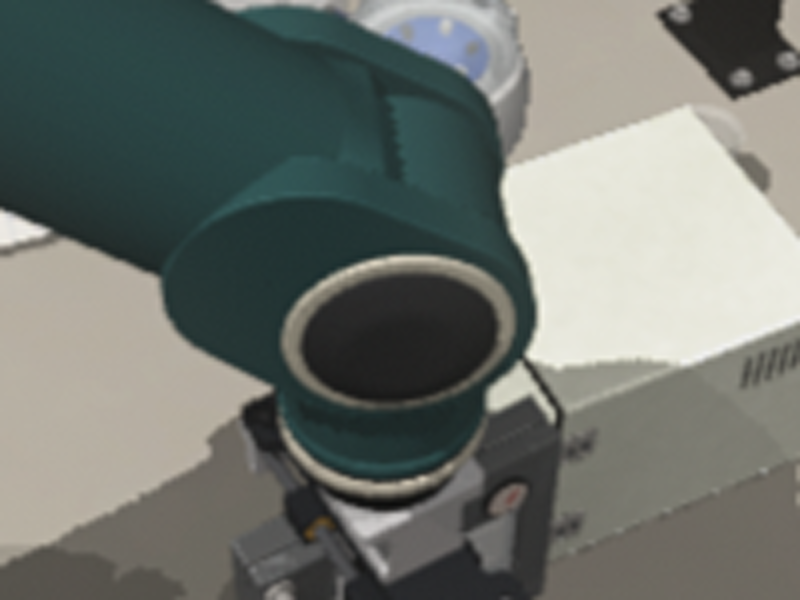

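```bash
python3 - <<'E'
from h import *
np.set_printoptions(precision=4,suppress=True)
robot.gripper_to(.018)
s=robot.get_state(); print(s['time'],s['opening'],s['ee_pos'],s['force'])
O=-.0050
for a in np.linspace(1.645,.2,9)[1:]:
    b,p=onbar(a,O); h=robot.move_linear([*b,.166],velocity=.045,frame=Rz(p),threshold=20)
    s=robot.get_state(); print(round(a,2),h,s['time'],s['ee_pos'],s['force'])
    if h: break
snap("scene","s11",(180,130,380,280),4)
E
```

```text
34.6583 0.01806758653678239 [ 0.4467 -0.1532  0.166 ] [-0.1773  0.1919 -0.5994]
1.46 False 35.5333 [ 0.437  -0.1221  0.1661] [-0.5045  0.3567  0.0071]
1.28 False 36.3333 [ 0.4323 -0.0933  0.166 ] [ 1.1377  0.3051 -0.5192]
1.1 False 37.1333 [ 0.433  -0.0641  0.166 ] [0.4904 0.0849 0.4453]
0.92 False 37.9333 [ 0.4388 -0.0355  0.166 ] [-0.2913 -1.1384 -0.1578]
0.74 False 38.7333 [ 0.4497 -0.0084  0.166 ] [ 0.3999 -0.2676  0.9085]
0.56 False 39.5333 [0.4653 0.0162 0.166 ] [-0.2867  0.4971 -0.1732]
0.38 False 40.3333 [0.4851 0.0377 0.166 ] [-0.3822  0.2131  0.1126]
0.2 False 41.1333 [0.5084 0.0553 0.166 ] [-0.4034 -0.4929 -0.2181]
```

View pics/s11.png

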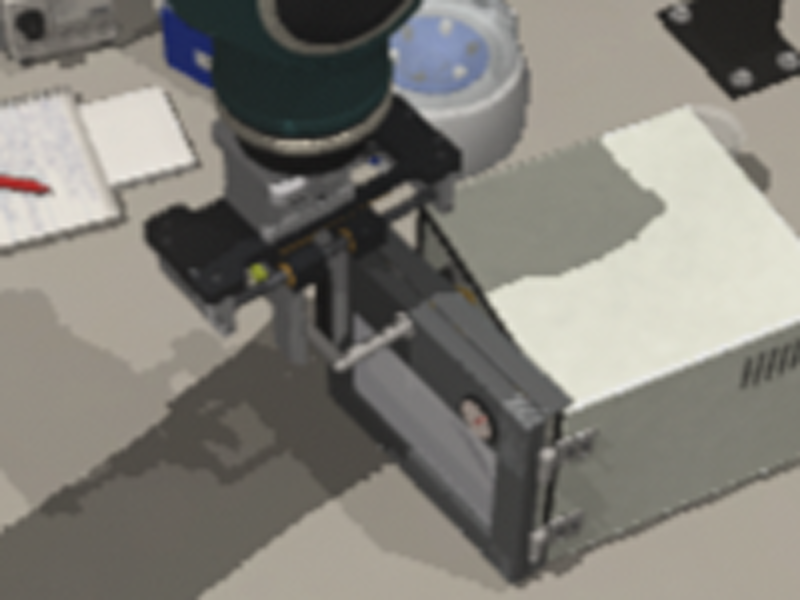

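The door follows normally at about 0.2 rad. Now the slow final push to the recorded home position.

```bash
python3 - <<'E'
from h import *
np.set_printoptions(precision=4,suppress=True)
O=-.0050
for a,v,t in ((.07,.03,14),(0,.02,17)):
    b,p=onbar(a,O); h=robot.move_linear([*b,.166],velocity=v,frame=Rz(p),threshold=t)
    s=robot.get_state(); print(round(a,2),h,s['time'],s['ee_pos'],s['force'])
    if h: break
robot.pause(.2); s=robot.get_state(); print(s['ee_pos'],s['force'])
E
```

```text
0.07 False 42.0333 [0.5271 0.0652 0.166 ] [-1.0188  0.3073  0.9272]
0 False 42.75 [0.5378 0.0697 0.166 ] [ 0.4519 -0.1657 -0.1723]
[0.5377 0.0697 0.1661] [ 0.6807 -0.1361  0.047 ]
```

```bash
python3 - <<'E'
from h import *
np.set_printoptions(precision=4,suppress=True)
b,p=onbar(0,-.0013)
robot.move_linear([*b,.166],velocity=.02,threshold=5)
robot.gripper_to(.030)
print(robot.move_linear([*b,.26],velocity=.1,threshold=6))
robot.move_ptp([.36,.33,.3],Rz(p))
s=robot.get_state(); print(s['time'],s['force'])
for n in("scene","top"):
    f=robot.grab_frame(n)[:,:,::-1]; cv2.imwrite(f"pics/{n}12.png",f)
    o=cv2.imread(f"pics/{n}0.png")
    bx=(220,150,400,290) if n=="scene" else (230,130,340,240)
    x0,y0,x1,y1=bx; k=380//(x1-x0) if n=='scene' else 3
    cv2.imwrite(f"pics/{n}cmp.png",np.hstack([cv2.resize(i[y0:y1,x0:x1],None,fx=(2.2 if n=='scene' else 3.6),fy=(2.2 if n=='scene' else 3.6),interpolation=cv2.INTER_CUBIC) for i in(o,f)]))
E
```

```text
False
46.0 [-0.2332 -0.3748 -0.2514]
```

View pics/scenecmp.png

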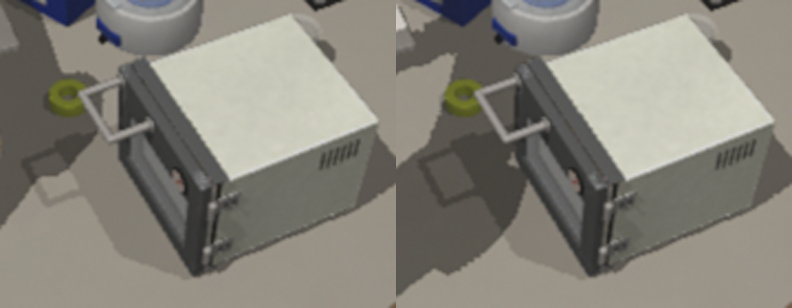

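View pics/topcmp.png

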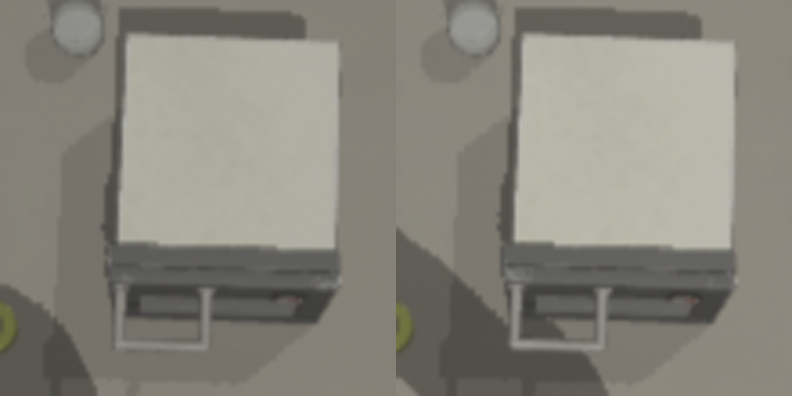

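View pics/scene12.png

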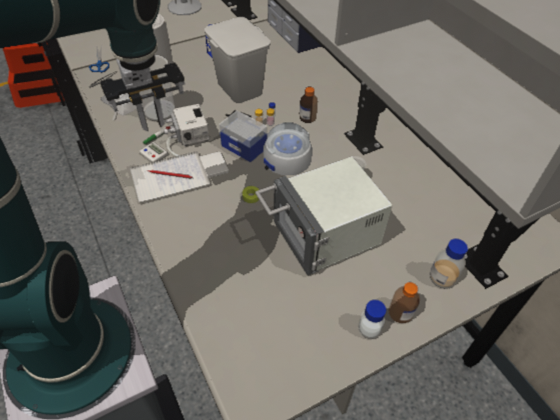

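Before and after match in both views: the bar, door edge and bystanders are in the same pixels. The finger reached 0.3 mm from the recorded home contact and no force remained. I'm handing in.

```bash
python3 -c "
from rig import robot
robot.sign_off()
print(robot.get_state()['time'])"
```

```text
the job is handed in; nothing more can be done
the job is handed in; nothing more can be done
```

The vial is standing in the free place of the door rack, the door is shut, and I handed the job in at about 46 s of the 72 s allowed. I don't know the verdict, as none is reported.

- **Opening:** I touched the bar lightly to record the door's home position. I then pulled the door through the catch and slowly opened it to about 1.65 rad, with the fingers straddling the bar loosely.
- **Placing:** The vial touched down in the rack at the height expected for its floor (z 0.134). The top view after release showed both vials upright side by side.
- **Shutting:** The same fingers pushed the door slowly back to about 0.3 mm short of the recorded home position, inside the 2.5 mm where the catch draws it in. No force was left on the tool at the end, and the 17 N stop never triggered.
- **Last checks:** With the arm well clear, both camera views matched the starting pictures to within about a pixel (roughly 3 mm) for the door, pull and other items. No check failed or disagreed.
- **Not confirmed:** I did not pull-test the door after shutting it. I also could not see the vials directly once it was closed, so their state inside rests on the view taken before the slow swing.

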